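# Find the rocking side of a warped microscope stage plate and wedge it

## Robot

A 7-joint arm with a two-finger parallel gripper is mounted at the origin on the work surface. World frame = base frame: x ahead of the robot, y to its left, z up, the work surface at z = 0. Lengths are in m, angles in rad, forces in N, time in s.
With the tool pointing down it reaches from about 0.35 to 0.9 m from the base axis. Payload 19.9 kg.
Tool frame: the origin (TCP) lies between the finger pads; the fingertips stand 19 mm ahead of it and the grasp point (between the pads) is the TCP; z points along the fingers, y is the direction in which the jaws open and shut (so a half turn about z gives the same grasp; the last joint's range is limited). The gripper opens to 94 mm and grips with 3 to 60 N. Pads are 16 mm wide; open, the fingers measure 119 mm over their backs; the gripper's body (75 mm by 177 mm) begins 78 mm behind the grasp point.
Start: joints at [1.173, 0.417, -0.01, 1.614, 0.005, 1.111, -0.053], TCP at [0.218, -0.586, 0.224] pointing down, gripper open.
Joint ranges: [-2.81, 2.81], [-0.39, 2.02], [-1.27, 1.25], [0.06, 2.57], [-1.19, 4.33], [0.19, 2], [-2.82, 2.82]. Speed limits (rad/s): [1.89, 1.89, 2.39, 2.39, 3.01, 3.01, 3.01].

## Interface

Orientations are given as a 3x3 rotation matrix whose columns are the frame's x, y, z axes.
In Python, from rig import robot gives the robot as it stands. Calls block until the motion is done:
- robot.move_ptp(position, orientation): joint-space move of the TCP to a pose.
- robot.move_linear(position, velocity=0.15, frame=None, threshold=None): straight line of the TCP; frame=None keeps the orientation; velocity is the mean speed in m/s. With threshold (N) it stops when the force on the tool has changed by that much, and returns True; else False.
- robot.goto_joints(angles): joint-space move.
- robot.gripper_to(opening): finger opening in m; the grip force is fixed at half the most; returns when the fingers have stopped.
- robot.pause(seconds).
- robot.ik(position, orientation): joint angles nearest the present ones, or None.
- robot.get_state(): the state.
- robot.grab_frame(name): name is "scene" or "top" or "wrist"; returns the picture (420x560x3 uint8, red, green, blue); there is no depth.
- robot.camera_info(name): a dict with "fx", "fy", "cx", "cy" (pixels), "rvec" (rotation vector, rad) and "tvec" (3), from world to camera coordinates, as OpenCV has them. Camera axes: x right, y down, z forward; pixel columns grow to the right and rows downward; lengths in m; the calibration is good to about 2 mm. A picture is of the moment at which its call begins: read the wrist's pose just before it. camera_info takes no time and is no camera call; for the wrist camera it gives the pose at the moment of the call.
A pose or a line that the arm cannot do raises robot.PlanningError and nothing moves.
- robot.sign_off(): hands the job in, once; it reports no verdict.
The state is a dict: "time": time; "qpos": joint angles; "joint_vel": joint speeds; "effort": joint torques, N m; "ee_pos": TCP position; "tool_rot": TCP orientation; "force": force on the tool from outside, world axes, zero at the start; "moment": the same for the moment, N m; "opening": finger opening in m.
Only numpy, scipy, OpenCV 4.12 (cv2) and the standard library are available. Lean on these libraries where they do the work, as an engineer would, in place of code of your own. Each camera call takes 0.05 s, during which the arm holds its last target.

## Task

The round black microscope stage plate lying on the granite slab is warped and rocks: press lightly here and there on its rim until you find the side that does not touch the slab and rock it down there. Then take the yellow wedge, slide it flat on the slab, thin end first, straight in under that side until it is snug, without lifting the plate or shoving it across the slab, and let go. Finally press lightly once more on the rim above the wedge to prove that the plate no longer rocks, then back off; leave the dish, the bottle and the tube rack where they are.

Things in the scene. Friction and masses are not known exactly. Their poses are not given: they have to be found in the camera images.
- slab: Fixed grey granite surface plate, 340 x 620 x 40 mm (x, y, z); origin at the centre of its underside on the table, so its top is 40 mm above the origin, z up. Slightly turned. Plate, wedge and dish lie on it.
- plate: Loose round black stage plate, 150 mm diameter, 14 mm thick, about 1 kg, flat top. Origin: centre of its underside, z up. Warped: over half of the underside lies flat on the slab; past a straight line 8 mm beside the centre it rises evenly to a 4 mm gap at the rim. The gap may face any side but the one nearest the robot; it is unrelated to the plate's x, y axes. Untouched, the plate lies level.
- wedge: Loose yellow plastic wedge, 60 g, with an upright grip fin. Origin at the underside, under the fin's centre; x axis along the tongue to the thin end, z up. Fin: 24 mm long (x), 16 mm thick (y), top 42 mm above the underside; grip it across its thickness from above. Below it a foot 26 mm wide and 7 mm thick reaches back to x = -18 mm.
- wedge_tip (a point): Middle of the wedge's thin edge, at its underside, 53 mm from the wedge's origin along x; axes as the wedge. The tongue is 26 mm wide and thins evenly from 7 mm at 45 mm behind the tip to 1.5 mm at the tip; in a 4 mm gap it is snug about 20 mm in.
- dish: Loose closed specimen dish, 63 mm diameter, 15 mm high, pale blue with a pink middle, on the slab; origin at the centre of its underside. Bystander.
- bottle: Loose pale bottle with a blue cap, 56 mm diameter, 120 mm high, on the table; origin at the centre of its underside. Bystander.
- rack: Loose white tube rack, 70 x 120 x 70 mm, with blue and yellow capped tubes, on the table; origin at the centre of its underside. Bystander.
- plate_top (a point): Centre of the plate's top, on its pale middle disc, 14 mm above its origin; axes as the plate. 1.5 to 4 N down on the rim within 45 degrees of the gap's middle tips the plate by about 0.06 rad, rim down up to 4 mm, so its z axis leans towards the gap. Elsewhere it stands firm. Released, it falls back level.
Mind the look-alikes: they are no part of the job. Of the things like the wedge, leave any that is purple; of the rest the smaller one is meant. Several things have the shape of the plate; the one meant has the colours described above.

How it is judged:
By the outcome, as a careful person would: the job done as asked, in the order asked, and still so for the second after the job is handed in, with the robot touching nothing.
It also fails if it takes over 64 s, if anything falls off the work surface, if the arm or the gripper's body presses on something with over 40 N, if the wrist force passes 120 N, or if a joint passes its speed limit or range.

## Working session

There is one attempt and no reset: what is moved stays moved. The work goes in short steps, each a Python script; the robot and the scene stay as the last script left them, time stands still between calls to the robot, and variables do not carry over. Pictures are saved under pics/ and viewed, and the job is handed in when it is done.

```bash
ls; mkdir -p pics
python3 - <<'E'
from rig import robot
import cv2
for n in("scene","top","wrist"):
    c=robot.camera_info(n);print(n,c)
    cv2.imwrite(f"pics/{n}0.png",robot.grab_frame(n)[:,:,::-1])
s=robot.get_state();print(s)
E
```

```text
pics
scene {'fx': 434.3961307397689, 'fy': 434.3961307397689, 'cx': 276.4749794274282, 'cy': 210.37041537701356, 'rvec': array([ 0.73503799,  2.4777965 , -1.27264502]), 'tvec': array([ 0.37183382, -0.09158545,  1.44582428])}
top {'fx': 431.50572323306505, 'fy': 431.50572323306505, 'cx': 282.60503915671785, 'cy': 211.65651127567003, 'rvec': array([ 2.19407989, -2.18326285,  0.08502342]), 'tvec': array([-0.02374223,  0.45562203,  1.22583621])}
wrist {'fx': 346.45435302675304, 'fy': 346.45435302675304, 'cx': 277.89278422335974, 'cy': 210.5877680401454, 'rvec': array([-2.41463126,  1.67817665,  0.20383922]), 'tvec': array([-0.62283692, -0.02521511,  0.39165903])}
{'time': 0.15, 'qpos': array([ 1.17348351,  0.41779528, -0.01033719,  1.61400846,  0.00466086,
        1.11072767, -0.05301081]), 'joint_vel': array([-0.00066272, -0.0036853 , -0.00080925, -0.00212489,  0.00025251,
       -0.00150194,  0.00110453]), 'effort': array([ 7.39717852e-04, -8.51540923e+01,  6.39238413e-01, -4.26137817e+01,
       -4.88009490e-02,  1.71574729e-02,  1.16709707e-04]), 'ee_pos': array([ 0.21764938, -0.58559214,  0.22400631]), 'tool_rot': array([[ 9.37359952e-01,  3.48362168e-01, -3.45336204e-04],
       [ 3.48362338e-01, -9.37359570e-01,  8.47095472e-04],
       [-2.86081808e-05, -9.14335499e-04, -9.99999582e-01]]), 'force': array([ 0.07104504,  0.20209752, -0.33994539]), 'moment': array([-0.02820379, -0.0424674 ,  0.01729024]), 'opening': 0.09390642405495109}
```

View pics/top0.png

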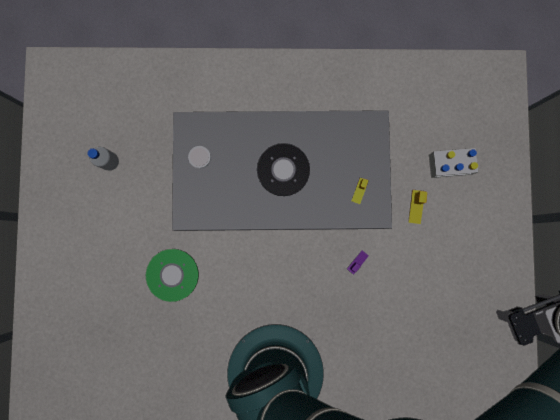

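View pics/scene0.png

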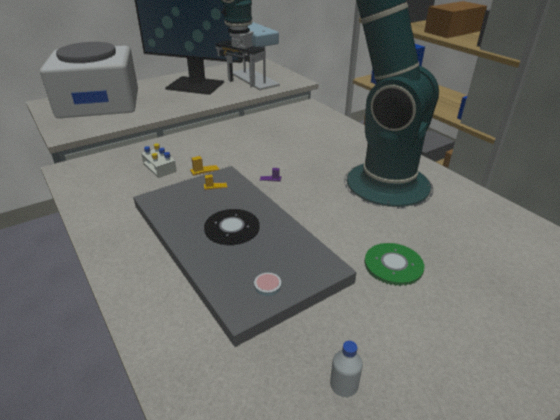

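Top view: the black plate is at (283,169), and the green one at (172,275) is a look-alike. Wedge candidates are yellow on the slab at (360,191), a larger yellow one on the table at (418,206), and purple at (357,262). The smaller yellow one on the slab fits the description, so I'll enlarge it to confirm.

```bash
cat > h.py <<'E'
import numpy as np,cv2
from rig import robot
def ray(c,uv):
    R=cv2.Rodrigues(c['rvec'])[0]; o=-R.T@c['tvec']
    d=R.T@np.array([(uv[0]-c['cx'])/c['fx'],(uv[1]-c['cy'])/c['fy'],1]); return o,d
def at(c,uv,z):
    o,d=ray(c,uv); return o+d*(z-o[2])/d[2]
def proj(c,p):
    return cv2.projectPoints(np.array(p,float).reshape(-1,3),c['rvec'],c['tvec'],np.array([[c['fx'],0,c['cx']],[0,c['fy'],c['cy']],[0,0,1]]),None)[0].reshape(-1,2)
def save(n,img,crop=None,s=1):
    if crop: x0,y0,x1,y1=crop; img=img[y0:y1,x0:x1]
    cv2.imwrite(f"pics/{n}.png",cv2.resize(img[:,:,::-1],None,fx=s,fy=s,interpolation=cv2.INTER_CUBIC))
def down(yaw): # tool x axis at angle yaw, z down
    c,s=np.cos(yaw),np.sin(yaw); return np.array([[c,s,0],[s,-c,0],[0,0,-1.]])
E
python3 - <<'E'
from h import *
im=cv2.imread("pics/top0.png")[:,:,::-1]
save("crop_w",im,(330,160,440,280),5)
save("crop_p",im,(165,105,395,235),3.4)
c=robot.camera_info("top")
for n,uv,z in[("plate",(283.5,169),.054),("finbase",(363,182),.06),("tip",(356,204),.04),("dish",(199,157),.055),("slabTL",(173,112),.04),("TR",(389,110),.04),("BR",(391.5,229),.04),("BL",(173.5,230),.04),("bottle",(95,155),.12),("rack",(455,163),.07)]: print(n,at(c,uv,z).round(4))
E
```

```text
plate [ 0.5732 -0.0232  0.054 ]
finbase [ 0.5369 -0.2454  0.06  ]
tip [ 0.4768 -0.2289  0.04  ]
dish [0.6057 0.2144 0.055 ]
slabTL [0.7386 0.294  0.04  ]
TR [ 0.7487 -0.326   0.04  ]
BR [ 0.4066 -0.3287  0.04  ]
BL [0.4008 0.285  0.04  ]
bottle [0.5965 0.4778 0.12  ]
rack [ 0.5902 -0.5004  0.07  ]
```

View pics/crop_w.png

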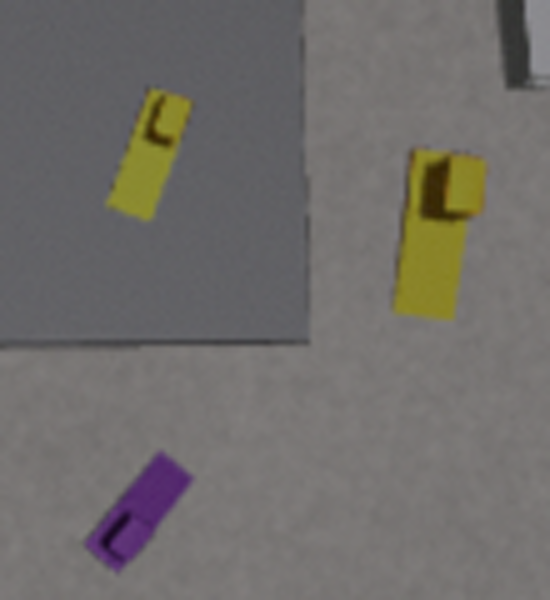

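View pics/crop_p.png

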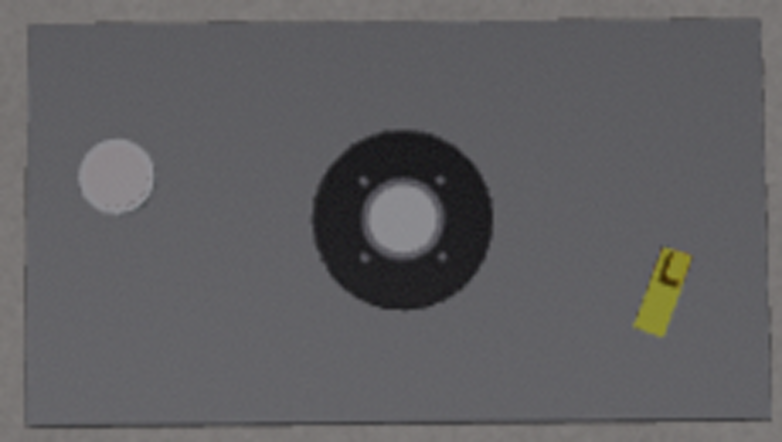

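Run:
```python
from h import *
c=robot.camera_info("wrist");s=robot.get_state()
R=cv2.Rodrigues(c['rvec'])[0];o=-R.T@c['tvec']
print("cam in tool",s['tool_rot'].T@(o-s['ee_pos']));print(s['tool_rot'].T@R.T)
for yaw in(0,np.pi/2,-np.pi/2,np.pi):print(yaw,robot.ik([.52,-.13,.30],down(yaw)))
```

```text
cam in tool [ 0.06784987 -0.0010591  -0.16108525]
[[-5.41627025e-05 -9.71776341e-01 -2.35904092e-01]
 [ 9.99999016e-01  2.78017193e-04 -1.37485186e-03]
 [ 1.40163390e-03 -2.35903934e-01  9.71775370e-01]]
0 [ 0.47531871  0.20809046 -0.33449398  1.73209917  0.07245788  1.21349387
 -1.44864748]
1.5707963267948966 [ 0.65861775  0.23039063 -0.552995    1.72634339  0.12802815  1.22089682
  0.07341741]
-1.5707963267948966 [-0.6863992   0.32368283  1.08771489  1.76635356 -0.3028953   1.23539432
 -2.66003937]
3.141592653589793 [ 0.79175467  0.25593905 -0.7177394   1.72244357  0.1776151   1.22955536
  1.60117784]
```

Run:
```python
from h import *
robot.move_ptp([.55,-.13,.26],down(np.pi/2))
robot.gripper_to(0.0)
c=robot.camera_info("wrist"); np.save("cw1.npy",c,allow_pickle=True)
im=robot.grab_frame("wrist"); save("w1",im)
cv2.imwrite("pics/w1raw.png",im[:,:,::-1])
s=robot.get_state();print(s['time'],s['ee_pos'],s['force'],s['opening'])
for n,p in[("plate",[.5732,-.0232,.054]),("fin",[.537,-.245,.082])]:print(n,proj(c,p))
```

```text
3.65 [ 0.54998889 -0.13000534  0.25999192] [-0.6198285  -0.99681636 -0.24849376] 0.00021582458197060903
plate [[301.66238762  88.2352552 ]]
fin [[266.45277515 302.82951771]]
```

View pics/w1.png

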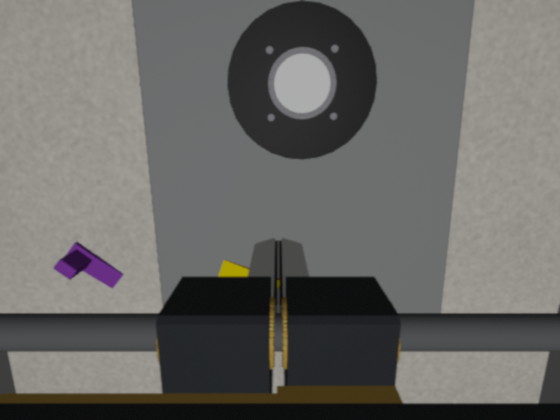

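Wrist view: the plate rim spans columns 228–377 and rows 1–159, and its pale disc centre is at (302,83). The wedge is mostly hidden behind the gripper, with only its tip visible at (234,267). Next I'll fit the plate circle.

Run:
```python
from h import *
from scipy.optimize import least_squares
c=np.load("cw1.npy",allow_pickle=True).item()
im=cv2.imread("pics/w1raw.png"); g=im.max(axis=2)
m=((g<62)).astype(np.uint8); m[200:]=0
n,l,st,ce=cv2.connectedComponentsWithStats(m); k=1+np.argmax(st[1:,4]); print(st[k],ce[k])
ct=max(cv2.findContours((l==k).astype(np.uint8),cv2.RETR_EXTERNAL,cv2.CHAIN_APPROX_NONE)[0],key=len)[:,0]
P=np.array([at(c,p,.054)[:2] for p in ct if p[1]>3])
f=least_squares(lambda q:np.hypot(P[:,0]-q[0],P[:,1]-q[1])-q[2],[.57,-.02,.075],loss='soft_l1',f_scale=.001);print(f.x,np.std(f.fun))
print("disc",at(c,(302,83),.054))
```

```text
[  228     1   149   158 14010] [301.81391863  78.63397573]
[ 0.5731983  -0.01869191  0.0736855 ] 0.00030597646419736697
disc [ 0.57345807 -0.01823247  0.054     ]
```

```bash
cat >> h.py <<'E'
PC=np.array([.5732,-.0205])
def probe(deg,r=.066,thr=2.5,yaw=None,z0=.078,v=.008,zmin=.0645,pic=None,zup=.085):
    a=np.radians(deg); 
    if yaw is None: yaw=a
    while yaw>np.radians(200): yaw-=np.pi
    while yaw<np.radians(-20): yaw+=np.pi
    p=PC+r*np.array([np.cos(a),np.sin(a)]); R=down(yaw)
    robot.move_ptp([*p,zup],R)
    robot.move_linear([*p,z0],.04); robot.pause(.15)
    f0=robot.get_state()['force']
    hit=robot.move_linear([*p,zmin],v,threshold=thr)
    s=robot.get_state()
    if pic: save(pic,robot.grab_frame("wrist"))
    print(deg,hit,"z",s['ee_pos'].round(4),"dF",(s['force']-f0).round(2),"F0",f0.round(2),"t",s['time'])
    robot.move_linear([*p,zup],.05)
    return s['ee_pos'][2]
E
python3 - <<'E'
from h import *
probe(90)
E
```

```text
90 True z [0.5733 0.0457 0.0723] dF [1.88 1.51 2.53] F0 [-0.41 -0.66 -0.9 ] t 5.9667
```

Run:
```python
from h import *
probe(0); probe(-90)
print(robot.get_state()['time'])
```

```text
0 True z [ 0.6393 -0.0203  0.0726] dF [0.89 0.18 2.59] F0 [0.44 0.37 0.3 ] t 8.8583
-90 True z [ 0.5732 -0.0865  0.0732] dF [-1.78 -0.22  6.42] F0 [0.13 1.13 0.73] t 11.9167
12.3083
```

Run:
```python
from h import *
probe(50,thr=3.0,v=.006,z0=.076,pic="press50")
```

```text
50 True z [0.6159 0.0304 0.0705] dF [ 0.49 -0.18  2.06] F0 [0.97 0.14 0.13] t 14.675
```

View pics/press50.png

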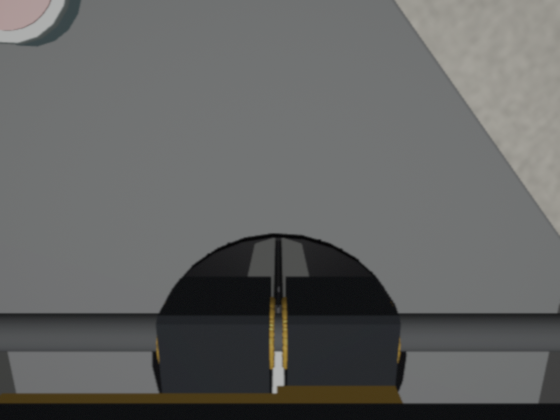

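Run:
```python
from h import *
probe(90,thr=3.6,v=.006,z0=.076)
probe(10,thr=3.6,v=.006,z0=.076)
print(robot.get_state()['time'])
```

```text
90 True z [0.5735 0.0459 0.0714] dF [0.43 0.11 1.7 ] F0 [0.56 0.34 0.72] t 17.2667
10 True z [ 0.6385 -0.0087  0.0717] dF [ 1.27 -0.15  4.62] F0 [-0.2   0.59 -0.55] t 20.2083
20.625
```

```bash
cat >> h.py <<'E'
def sprobe(deg,r=.066,zs=.0745,step=.0005,fmax=3.0,zmin=.0685,zup=.083):
    a=np.radians(deg); yaw=a
    p=PC+r*np.array([np.cos(a),np.sin(a)]); R=down(yaw)
    robot.move_ptp([*p,zup],R); robot.move_linear([*p,zs],.05); robot.pause(.15)
    def F():
        fs=[]
        for i in range(4): fs.append(robot.get_state()['force']); robot.pause(.02)
        return np.mean(fs,0)
    f0=F(); out=[]; z=zs-.001
    while z>=zmin:
        robot.move_linear([*p,z],.02); f=(F()-f0); ez=robot.get_state()['ee_pos'][2]
        out.append((round(ez*1e3,2),*f.round(1)))
        if f[2]>fmax: break
        z-=step
    print(deg,"t",robot.get_state()['time']); print(*out,sep="\n")
    robot.move_linear([*p,zup],.06)
E
python3 - <<'E'
from h import *
sprobe(100)
E
```

```text
100 t 23.6167
(np.float64(73.52), np.float64(0.2), np.float64(-0.5), np.float64(-0.9))
(np.float64(73.1), np.float64(0.6), np.float64(0.2), np.float64(1.9))
(np.float64(72.6), np.float64(1.0), np.float64(0.9), np.float64(2.9))
(np.float64(72.12), np.float64(2.4), np.float64(1.9), np.float64(4.0))
```

The plate stands firm at -90° and tips at 50° by about 2.7 mm. At 10° and at 90–100° it only tips partly, by about 1.2–1.8 mm, and roughly symmetrically. That puts the middle of the gap at about 52°. Next I'll look at the wedge from close up.

Run:
```python
from h import *
robot.move_ptp([.42,-.205,.19],down(np.radians(-19)))
c=robot.camera_info("wrist"); np.save("cw2.npy",c,allow_pickle=True)
im=robot.grab_frame("wrist"); save("w2",im); save("w2c",im,(150,20,400,220),3)
s=robot.get_state();print(s['time'],s['qpos'])
print(proj(c,[[.537,-.245,.082],[.477,-.229,.04]]))
```

```text
25.2 [ 0.525833    0.18187348 -0.15443333  2.02442348  0.03435175  0.9384396
 -1.54528884]
[[280.55236067  45.05974114]
 [284.93453749 132.73496118]]
```

View pics/w2.png

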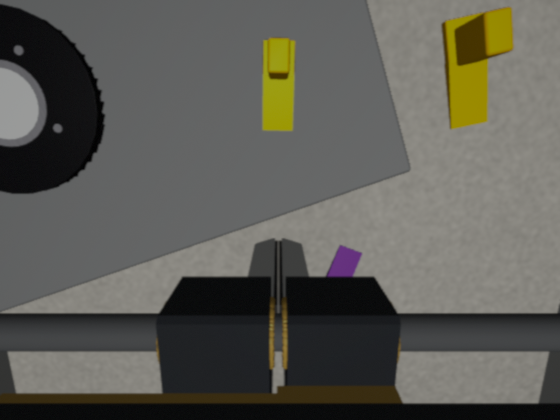

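View pics/w2c.png

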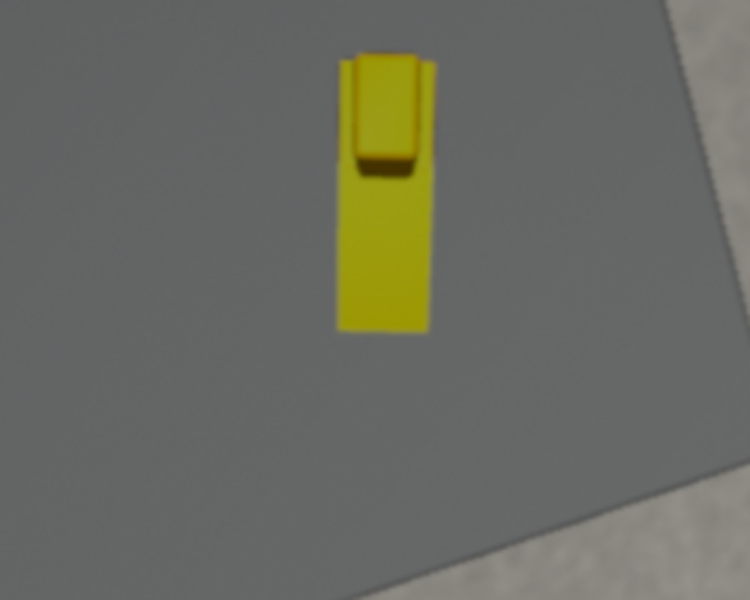

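Wedge crop: the thin edge runs from (262.7,130.3) to (293,130.7), and the fin top is centred at (279.2,55.7). It's the yellow one on the slab, clearly smaller than the other yellow one at (478,70).

Run:
```python
from h import *
c=np.load("cw2.npy",allow_pickle=True).item()
f=lambda u,v:(u/3+150,v/3+20)
a=at(c,f(338,331),.0405);b=at(c,f(429,332),.0405);tip=(a+b)/2
fin=at(c,f(387.5,107),.082);F=[at(c,f(*p),.082) for p in((358,57),(418,57),(416,157),(358,157))]
print("tip",tip,"w",np.linalg.norm(a-b),"fin",fin,"dist",np.linalg.norm((tip-fin)[:2]),"ang",np.degrees(np.arctan2(*(tip-fin)[1::-1])))
print("fin w,l",np.linalg.norm(F[0]-F[1]),np.linalg.norm(F[0]-F[3]))
bk=[at(c,f(341,61),.047),at(c,f(436,63),.047)];m=sum(bk)/2;print("back",m,np.linalg.norm((m-tip)[:2]),np.degrees(np.arctan2(*(tip-m)[1::-1])), "edge n", np.degrees(np.arctan2(*(b-a)[1::-1])))
# refine plate with this view
im=cv2.imread("pics/w2.png");g=im.max(axis=2);m=(g<62).astype(np.uint8);m[215:]=0;m[:,130:]=0
ct=max(cv2.findContours(m,cv2.RETR_EXTERNAL,cv2.CHAIN_APPROX_NONE)[0],key=len)[:,0]
from scipy.optimize import least_squares
P=np.array([at(c,p,.054)[:2] for p in ct if p[0]>2])
q=least_squares(lambda q:np.hypot(P[:,0]-q[0],P[:,1]-q[1])-.0745,[.57,-.02],loss='soft_l1',f_scale=.001);print("plate",q.x,np.std(q.fun))
```

```text
tip [ 0.48081285 -0.22373461  0.0405    ] w 0.026467599464936414 fin [ 0.53065528 -0.2417993   0.082     ] dist 0.05301510168566349 ang 160.0776598307358
fin w,l 0.014245491421584442 0.022270916437559844
back [ 0.54722751 -0.24778581  0.047     ] 0.0706354564111485 160.09281065379622 edge n -109.41742573745509
plate [ 0.57189185 -0.02172556] 0.019600750642204106
```

Run:
```python
from h import *
R=down(np.radians(160.1-180)); p=[.5307,-.2418]
robot.gripper_to(.05)
robot.move_ptp([*p,.11],R)
robot.move_linear([*p,.070],.08,threshold=6)
robot.gripper_to(0.0)
s=robot.get_state();print(s['time'],s['ee_pos'],s['opening'],s['force'])
robot.move_linear([*p,.125],.12)
# transit
d=np.array([np.cos(np.radians(52)),np.sin(np.radians(52))]); PC=np.array([.5727,-.0205])
q=PC+d*.146
print(robot.get_state()['opening'],q)
robot.move_ptp([*q,.12],down(np.radians(52)))
robot.move_linear([*q,.0735],.1)
robot.pause(.1)
s=robot.get_state();print(s['time'],s['ee_pos'],s['opening'],s['force'])
save("w3",robot.grab_frame("wrist")); save("s3",robot.grab_frame("scene"),(100,120,380,330),2.8)
```

```text
28.0 [ 0.53073714 -0.24185821  0.07010808] 0.01555309392014177 [-0.40252112  0.01142158  3.04399958]
0.016104356307929685 [0.66258658 0.09454957]
30.6833 [0.66284262 0.09465086 0.07387548] 0.015824505542605817 [-0.45673399 -0.49721509 -0.56986154]
```

View pics/w3.png

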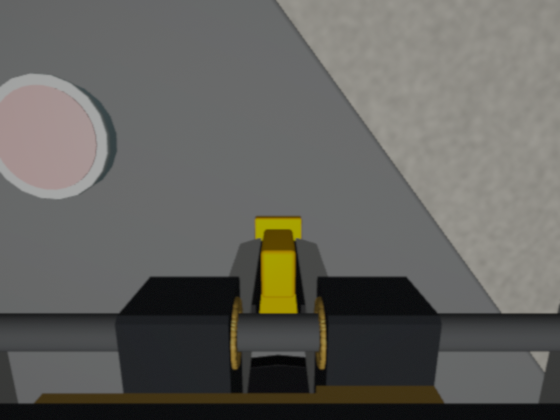

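View pics/s3.png

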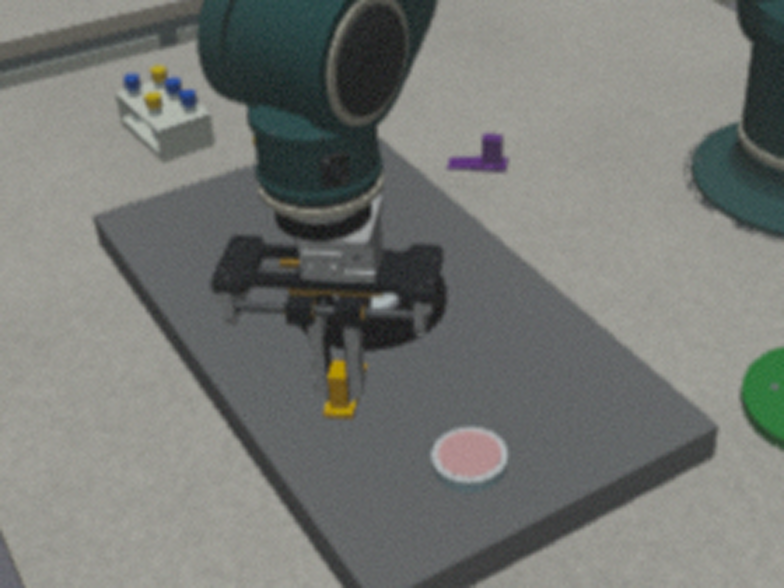

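Run:
```python
from h import *
d=np.array([np.cos(np.radians(52)),np.sin(np.radians(52))]); PC=np.array([.5727,-.0205])
P=lambda r,z:[*(PC+d*r),z]
def F():
    fs=[]
    for i in range(4): fs.append(robot.get_state()['force']); robot.pause(.02)
    return np.mean(fs,0)
f0=F()
print(robot.move_linear(P(.146,.0695),.02,threshold=2.0)); s=robot.get_state(); z=s['ee_pos'][2]; z=min(max(z,.0699),.0706)
f=F(); print("z",s['ee_pos'],(f-f0).round(2))
hit=robot.move_linear(P(.120,z),.03,threshold=5); s=robot.get_state()
f1=F(); print(hit,s['ee_pos'],(f1-f0).round(2), "rad",((f1-f0)[:2]@d).round(2),s['time'])
if not hit:
  r=.120
  while r>.104:
    r-=.0015; robot.move_linear(P(r,z),.03); f2=F(); s=robot.get_state()
    ra=(f2-f1)[:2]@d; print(round(r,4),"rad",ra.round(2),"z",(f2-f1)[2].round(2),s['ee_pos'].round(4))
    if ra>1.8: break
print(robot.get_state()['time'])
save("s4",robot.grab_frame("scene"),(160,160,320,280),5); save("w4",robot.grab_frame("wrist"))
```

```text
True
z [0.66286926 0.09460625 0.06999112] [-0.96 -0.38  7.04]
False [0.64643527 0.07363544 0.07001444] [-0.36 -1.14  7.66] rad -1.12 32.1917
0.1185 rad 2.13 z -1.56 [0.6456 0.0728 0.07  ]
32.575
```

View pics/s4.png

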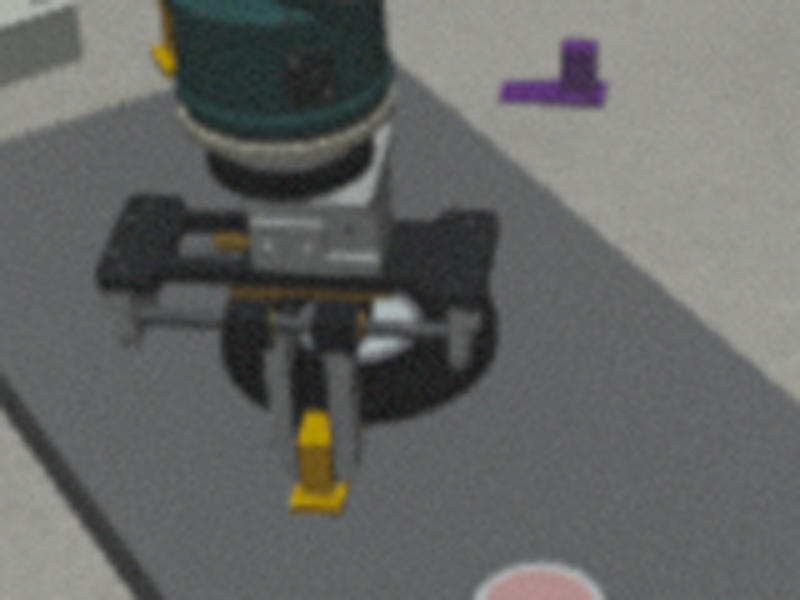

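Run:
```python
from h import *
d=np.array([np.cos(np.radians(52)),np.sin(np.radians(52))]); PC=np.array([.5727,-.0205])
P=lambda r,z:[*(PC+d*r),z]
def F():
    fs=[]
    for i in range(6): fs.append(robot.get_state()['force']); robot.pause(.02)
    return np.mean(fs,0)
z=.0703; r=.1185
robot.move_linear(P(r,z),.03); f1=F();print(f1.round(2))
while r>.106:
    r-=.0015 if r>.113 else .001; robot.move_linear(P(r,z),.03); f2=F(); s=robot.get_state()
    ra=(f2-f1)[:2]@d; print(round(r,4),"rad",ra.round(2),"z",(f2-f1)[2].round(2),s['ee_pos'].round(4))
    if ra>3: break
print(robot.get_state()['time'])
save("s5",robot.grab_frame("scene"),(160,160,320,280),5)
```

```text
[-0.34 -0.25  1.6 ]
0.117 rad 0.54 z -2.21 [0.6446 0.0716 0.0702]
0.1155 rad 0.61 z -2.25 [0.6438 0.0705 0.0703]
0.114 rad 0.37 z -2.51 [0.6429 0.0694 0.0703]
0.1125 rad 0.48 z -1.98 [0.642  0.0682 0.0703]
0.1115 rad 0.47 z -2.24 [0.6414 0.0673 0.0703]
0.1105 rad 0.7 z -2.28 [0.6407 0.0666 0.0703]
0.1095 rad 0.13 z -2.59 [0.6401 0.0657 0.0703]
0.1085 rad 0.58 z -3.34 [0.6394 0.0649 0.0702]
0.1075 rad 1.53 z -4.96 [0.6389 0.0642 0.0703]
0.1065 rad 2.96 z -6.97 [0.6382 0.0635 0.0702]
0.1055 rad 3.12 z -7.3 [0.6376 0.0626 0.0703]
36.875
```

View pics/s5.png

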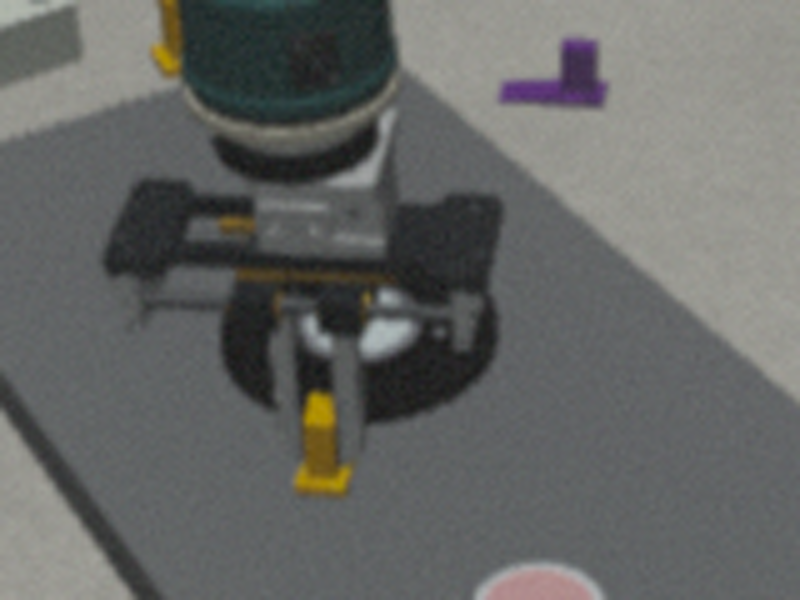

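Run:
```python
from h import *
d=np.array([np.cos(np.radians(52)),np.sin(np.radians(52))]); PC=np.array([.5727,-.0205])
P=lambda r,z:[*(PC+d*r),z]
def F():
    fs=[]
    for i in range(6): fs.append(robot.get_state()['force']); robot.pause(.02)
    return np.mean(fs,0)
z=.0703; r=.1055; f=F(); print(f.round(2),(f[:2]@d).round(2))
for i in range(4):
    if f[2]>-2.6: break
    r+=.0005; robot.move_linear(P(r,z),.02); f=F(); print(r,f.round(2),(f[:2]@d).round(2))
print(robot.get_state()['time'])
```

```text
[ 1.05  1.48 -5.64] 1.81
0.106 [-1.03 -0.36 -5.82] -0.92
0.1065 [-0.78 -1.93 -5.37] -2.0
0.107 [-0.71 -1.34 -5.33] -1.49
0.1075 [-0.27 -0.95 -5.05] -0.91
38.425
```

Run:
```python
from h import *
robot.gripper_to(.05)
d=np.array([np.cos(np.radians(52)),np.sin(np.radians(52))]); p=robot.get_state()['ee_pos']
robot.move_linear([p[0],p[1],.115],.1)
robot.gripper_to(0.0)
# view from outside the wedge, looking back at the plate
q=np.array([.5727,-.0205])+d*.02
robot.move_ptp([*q,.13],down(np.radians(52)))
c=robot.camera_info("wrist"); np.save("cw5.npy",c,allow_pickle=True)
im=robot.grab_frame("wrist"); save("w5",im); save("t5",robot.grab_frame("top"),(165,105,395,235),3.4)
print(robot.get_state()['time'])
```

```text
41.15
```

View pics/w5.png

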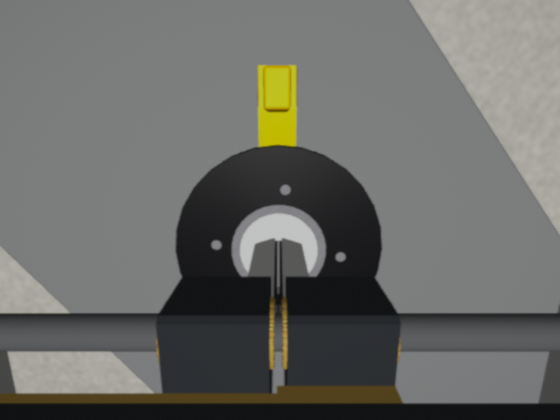

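View pics/t5.png

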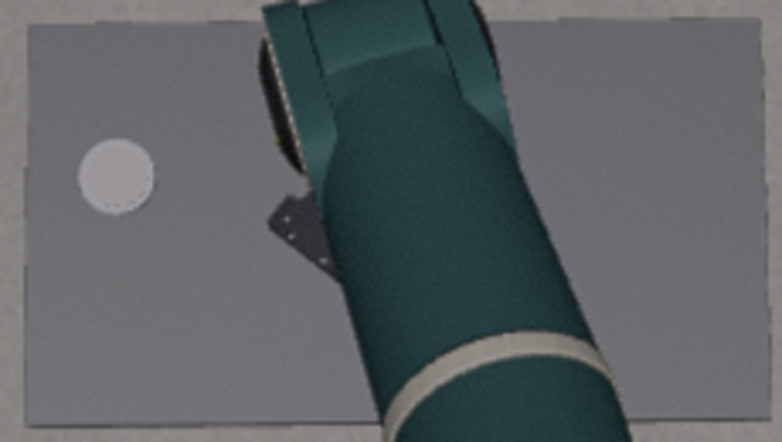

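The wedge (columns 258–297, rows 65–147) sits squarely under the plate rim and points at the plate's centre (278,245). The gripper is clear of it. I'll measure the insertion and any plate shift, then press above the wedge.

Run:
```python
from h import *
from scipy.optimize import least_squares
c=np.load("cw5.npy",allow_pickle=True).item()
im=cv2.imread("pics/w5.png");g=im.max(axis=2);m=(g<62).astype(np.uint8);m[265:]=0
ct=max(cv2.findContours(m,cv2.RETR_EXTERNAL,cv2.CHAIN_APPROX_NONE)[0],key=len)[:,0]
P=np.array([at(c,p,.054)[:2] for p in ct if p[1]<262])
q=least_squares(lambda q:np.hypot(P[:,0]-q[0],P[:,1]-q[1])-q[2],[.57,-.02,.075],loss='soft_l1',f_scale=.0007);print("plate",q.x,np.median(abs(q.fun)))
w=at(c,(277.5,88),.082);print("fin",w,np.linalg.norm(w[:2]-q.x[:2]))
b=at(c,(277.5,66),.047);print("back",b,np.linalg.norm(b[:2]-q.x[:2]))
```

```text
plate [ 0.57338231 -0.01883742  0.07297811] 0.0006354167442583214
fin [0.63935623 0.06619003 0.082     ] 0.1076207516968868
back [0.65004261 0.07988078 0.047     ] 0.12498834068582433
```

Run:
```python
from h import *
probe(52,r=.065,thr=3.0,v=.006,z0=.076)
sprobe(52,r=.065,zs=.0745,fmax=2.2,zmin=.0715)
print(robot.get_state()['time'])
```

```text
52 True z [0.6133 0.0308 0.073 ] dF [-0.53 -0.86  6.19] F0 [-0.31  0.57  0.68] t 42.8417
52 t 44.6583
(np.float64(73.51), np.float64(-0.3), np.float64(-0.1), np.float64(-0.1))
(np.float64(73.14), np.float64(-0.9), np.float64(-0.9), np.float64(2.8))
44.975
```

The plate hasn't shifted: its centre is within 0.3 mm of the first measurement. The wedge is about 20 mm in, and the rim now stands firm at z = 0.073. Backing off for a last look.

Run:
```python
from h import *
p=robot.get_state()['ee_pos']; robot.move_linear([p[0],p[1],.2],.15)
robot.move_ptp([.45,-.3,.3],down(np.radians(52)))
im=robot.grab_frame("top"); save("t6",im,(165,105,395,235),3.4); save("t6f",im)
print(robot.get_state()['time'])
```

```text
47.3833
```

View pics/t6.png

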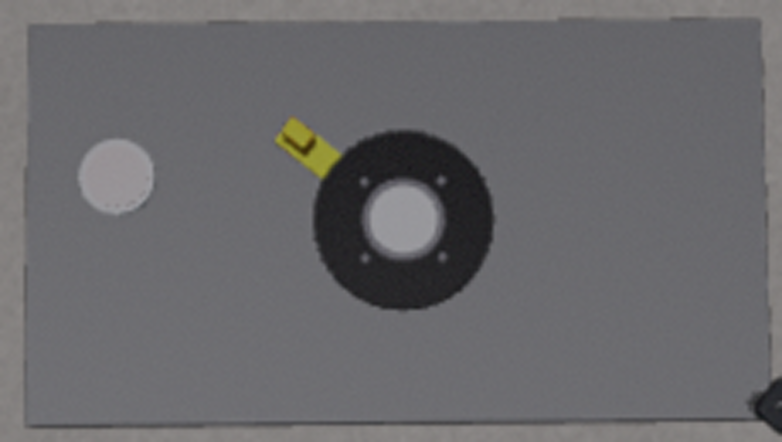

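The wedge is in place at crop (308,147), pointing at the plate's centre. The plate and dish are where they started, and the arm is clear.

```bash
python3 -c "
from rig import robot
robot.sign_off()"
```

```text
the job is handed in; nothing more can be done
```

The job is done and handed in; my last clock reading, just before hand-in, was 47.4 s of the 64 s allowed. The yellow wedge is snug under the plate's raised side, and the plate no longer rocks when pressed there.

**Finding the gap:** The plate stood firm at -90° (0° is straight ahead of the robot, +90° its left) and tipped about 2.7 mm at 50°. It tipped only partly at 10° and 90–100°. I put the middle of the gap at about 52°, which could be off by several degrees because the force readings were noisy.

**Wedge:** I slid the smaller yellow wedge flat along the slab towards the plate's centre until the force rose, eased it back 2 mm and let go. It sits about 20 mm in.

**Last checks:**
- **Rocking:** pressing above the wedge twice, the rim stopped at its level height, where it had sunk about 2.7 mm before.
- **Plate position:** its centre is within 0.3 mm of the first measurement.
- **Bystanders:** the dish is in the same place in the last picture. I did not re-check the bottle and the rack there, but the arm never went near them.

**What was not clean:**
- **Firmer presses:** two presses read about 6 N because of overshoot, more than the 1.5 to 4 N intended: one while searching and the first one above the wedge.
- **Possible slight lift:** as the wedge reached snug, the downward force on the gripper rose to about 5 N and stayed there when I eased back. The rim may have lifted by a few tenths of a millimetre at most.

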